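# Restock the stain-spotting tray

## Task

Put the stain-spotting tray in order: find the dropper bottle, the slim white gel bottle, the spray can and the soap carton on the worktop and set each one upright in the tray holder whose opening matches its base, all the way down on the holder's floor. Set them down rather than dropping them in, and leave the dark blue flask-shaped bottle and the flat wax pot standing where they are.

Things in the scene. Friction and masses are not known exactly. Their poses are not given: they have to be found in the camera images.
- dropper_bottle: Small round brown glass bottle with a black dropper bulb: body 33 mm in diameter up to about 60 mm high, screw collar 24 mm in diameter from 62 to 77 mm, rubber bulb 12 mm in diameter from 77 to 102 mm (top). Stands upright. Origin: centre of its underside, z up its axis. 0.07 kg. Starts standing on the worktop, as do all the loose things.
- gel_bottle: Slim white waisted bottle with a red screw cap, no handle: base 43 mm (its x) by 50 mm (its y), 164 mm high in all; the cap is round, 34 mm in diameter, from 134 to 164 mm. Stands upright. Origin: centre of its underside, z up. About 0.28 kg.
- spray_can: Round aerosol can (ironing starch), 59 mm in diameter, straight-sided to about 155 mm, then a dome to 184 mm and a 16 mm spray button, 198 mm high in all. Stands upright. Origin: centre of its underside, z up. About 0.25 kg.
- soap_carton: Small closed carton with a bar of soap, lying flat: 47 mm (its x) by 64 mm (its y) by 44 mm high. Origin: centre of its underside, z up. About 0.11 kg.
- small_round_holder: Holder for the dropper bottle: round cup, the smallest opening, 43 mm inner diameter, mouth flaring outwards in the top 7 mm, rim 50 mm above its origin. One of four grey holders fixed 99 mm apart in a steel tray (100 x 424 mm, rim 18 mm high), in any order. White foot 92 mm square. Origin: centre of the underside; inner floor 6 mm above it; z up, y along the row, x across it.
- square_holder: Holder for the gel bottle: deep, nearly square cup, inside 53 mm (its x) by 60 mm (its y), 3 mm walls with a flared lip, rim 50 mm above its origin. One of four grey holders fixed 99 mm apart in a steel tray (100 x 424 mm, rim 18 mm high), in any order. White foot 92 mm square. Origin: centre of the underside; inner floor 6 mm above it; z up, y along the row, x across it.
- large_round_holder: Holder for the spray can: round cup, the largest opening, 69 mm inner diameter, mouth flaring outwards in the top 7 mm, rim 50 mm above its origin. One of four grey holders fixed 99 mm apart in a steel tray (100 x 424 mm, rim 18 mm high), in any order. White foot 92 mm square. Origin: centre of the underside; inner floor 6 mm above it; z up, y along the row, x across it.
- soap_cradle: Holder for the soap carton: low oblong dish with drain slots, inside 57 mm (its x) by 74 mm (its y), 3 mm walls with a flared lip, rim only 24 mm above its origin. One of four grey holders fixed 99 mm apart in a steel tray (100 x 424 mm, rim 18 mm high), in any order. White foot 92 mm square. Origin: centre of the underside; inner floor 6 mm above it; z up, y along the row, x across it.
- flask: Bystander: dark blue bottle with a tapering shoulder and long red cap, base 47 x 56 mm, 180 mm high; taller and broader than the gel bottle. It stays where it stands. Origin: centre of its underside, z up.
- wax_pot: Bystander: flat round pot with a screw lid, 91 mm in diameter, 44 mm high. It stays where it stands. Origin: centre of its underside, z up. (Mind the wall shelf behind the tray: its front edge is at x = 0.70, its lower edge 0.245 m and its upper 0.305 m above the worktop.)

How it is judged:
At the end, for the whole second after the job is handed in: Each of the four things stands in its own holder (dropper bottle: small round, gel bottle: square, spray can: large round, soap carton: low oblong), within 10 mm of its centre, underside less than 10 mm above the holder's origin, upright within 0.1 rad, at rest and released (horizontal distance between dropper_bottle and small_round_holder below 0.01 m and z of dropper_bottle in the frame of small_round_holder between 0.002 and 0.01 m and angle between each of dropper_bottle, gel_bottle, spray_can, soap_carton's own z axis and vertical below 0.1 rad and linear speed of each of dropper_bottle, gel_bottle, spray_can, soap_carton below 0.02 m/s and contact force between the fingers and dropper_bottle below 0.1 N and horizontal distance between gel_bottle and square_holder below 0.01 m and z of gel_bottle in the frame of square_holder between 0.002 and 0.01 m and contact force between the fingers and gel_bottle below 0.1 N and horizontal distance between spray_can and large_round_holder below 0.01 m and z of spray_can in the frame of large_round_holder between 0.002 and 0.01 m and contact force between the fingers and spray_can below 0.1 N and horizontal distance between soap_carton and soap_cradle below 0.01 m and z of soap_carton in the frame of soap_cradle between 0.002 and 0.01 m and contact force between the fingers and soap_carton below 0.1 N); the robot touches nothing.
It fails at once if one of the four things is dropped or knocked flying (faster than 0.6 m/s with no finger touching it: a free fall of about 2 cm) ((contact force between the fingers and dropper_bottle below 0.05 N and linear speed of dropper_bottle above 0.6 m/s) or (contact force between the fingers and gel_bottle below 0.05 N and linear speed of gel_bottle above 0.6 m/s) or (contact force between the fingers and spray_can below 0.05 N and linear speed of spray_can above 0.6 m/s) or (contact force between the fingers and soap_carton below 0.05 N and linear speed of soap_carton above 0.6 m/s)).
It fails at once if the flask is pushed more than 30 mm or tipped over (distance of flask from where it was at the start of the episode above 0.03 m or angle between flask's own z axis and vertical above 0.4 rad).
It fails at once if the wax pot is pushed more than 30 mm or tipped over (distance of wax_pot from where it was at the start of the episode above 0.03 m or angle between wax_pot's own z axis and vertical above 0.4 rad).
It also fails if it takes over 107 s, if anything falls off the work surface, if the arm or the gripper's body presses on something with over 40 N, if the wrist force passes 120 N, or if a joint passes its speed limit or range.

## Robot

A 6-joint arm with a two-finger parallel gripper is mounted at the origin on a cart in front of the work surface, level with it; the furniture and walls round the work are solid. World frame = base frame: x ahead of the robot, y to its left, z up, the work surface at z = 0. Lengths are in m, angles in rad, forces in N, time in s.
With the tool pointing down it reaches from about 0.425 to 1.125 m from the base axis. Payload 14.9 kg.
Tool frame: the origin (TCP) lies midway between the tips of the shut fingers; the grasp point (between the pads) lies env.grip_point_offset behind it (env.grip_point_offset is the distance from the TCP to the grasp point, in m); z points along the fingers, y is the line along which they close (so a half turn about z gives the same grasp; the last joint's range is limited). The gripper opens to 91 mm and grips with 3 to 60 N. Pads are 32 mm wide; open, the fingers measure 118 mm over their backs; the gripper's body (76 mm by 178 mm) begins 60 mm behind the grasp point.
Start: joints at [1.107, 0.379, 1.734, -0, 1.028, -0.033], TCP at [0.292, 0.636, 0.214] pointing down, gripper open.
Joint ranges: [-2.77, 2.77], [-0.74, 2.19], [0, 2.66], [-1.06, 4.2], [0.31, 2.87], [-3.08, 3.08]. Speed limits (rad/s): [1.89, 1.89, 2.39, 3.14, 3.14, 3.14].

## Interface

Orientations are given as a unit quaternion [w, x, y, z].
In Python, from plant import env gives the robot as it stands.
- The arm moves only by the shell command python3 inch.py 'ROWS' [FORCE]. ROWS is a JSON list of rows, 1 to 20 of them, each of 5 numbers: dx, dy, dz in m, then a turn about the tool's z in rad, then the opening from 0.0 (shut) to 1.0 (fully open); each row is the pose to reach, as a shift and turn from the pose commanded when the command began, along the tool's axes at that moment; what a row does not reach only later rows make up. A row lasts 1/10 s, in which the tool goes at most 0.05 m and 0.15 rad, less where a joint would pass 70% of its speed; a pose out of reach is approached as far as the arm can. The fingers move at their own pace and stop on an object; FORCE is the grip in N (left out, the last holds). Time passes only in rows, so rows that do not move let the fingers close. It prints the time, the measured TCP pose, the force, the opening and the grip force at its end.
- env.read_state(): the state, without advancing time (a new reading comes with each control period).
- env.get_image(name): name is "side" or "top"; returns a dict with "pixels" (400x640x3 uint8, blue, green, red), "mtx" (3x3 intrinsics, pixels), "R" (3x3) and "t" (3): a world point X has camera coordinates R X + t. Camera axes: x right, y down, z forward; pixel columns grow to the right and rows downward; lengths in m; the calibration is good to about 2 mm. A picture is of the moment at which its call begins. There is no depth.
- env.sign_off(): hands the job in; it is judged then, once.
The state is a dict: "time_s": time; "q": joint angles; "qd": joint speeds; "effort": joint torques, N m; "ee_pos": TCP position; "orientation": TCP orientation; "force": force on the tool from outside, world axes, zero at the start; "wrist_torque": the same for the moment, N m; "opening": opening from 0.0 (shut) to 1.0 (fully open); "grip_force": force on a finger pad.
Only numpy, scipy, OpenCV 4.12 (cv2) and the standard library are available. Lean on these libraries where they do the work, as an engineer would, in place of code of your own. Each camera call takes 0.05 s, during which the arm holds its last target. There are 200 camera calls.

## Working session

There is one attempt and no reset: what is moved stays moved. The work goes in short steps, Python scripts to look and compute and a shell command to move; the robot and the scene stay as the last step left them, time stands still between calls to the robot, and variables do not carry over. Pictures are saved under pics/ and viewed, at most 14 in all, crops included, and the job is handed in when it is done.

```bash
ls; mkdir -p pics
python3 - <<'E'
from plant import env
import cv2,numpy as np
for n in("top","side"):
    d=env.get_image(n); cv2.imwrite(f"pics/{n}0.png",d["pixels"]); np.savez(f"{n}.npz",mtx=d["mtx"],R=d["R"],t=d["t"])
    print(n,d["mtx"].tolist(),np.round(d["R"],4).tolist(),np.round(d["t"],4).tolist(),(-d["R"].T@d["t"]).round(3))
s=env.read_state();print(s, env.grip_point_offset)
E
```

```text
inch.py
pics
plant.py
top [[438.39423749341455, 0.0, 318.5264078892762], [0.0, 438.39423749341455, 205.60103537211307], [0.0, 0.0, 1.0]] [[-0.0076, -0.9993, 0.0353], [-0.9915, 0.0029, -0.1299], [0.1297, -0.036, -0.9909]] [0.0092, 0.489, 1.2402] [0.324 0.052 1.292]
side [[452.68431315332555, 0.0, 319.07916017952556], [0.0, 452.68431315332555, 198.78006888207636], [0.0, 0.0, 1.0]] [[0.9738, -0.2275, 0.0017], [-0.1312, -0.5677, -0.8127], [0.1858, 0.7911, -0.5827]] [-0.4737, 0.1098, 1.0015] [ 0.29  -0.838  0.674]
{'time_s': 0.1, 'q': array([ 1.10667329e+00,  3.79360806e-01,  1.73470026e+00,  1.67370615e-05,
        1.02849743e+00, -3.32934074e-02]), 'qd': array([-0.00151067, -0.00104047, -0.00025599,  0.00058525, -0.00119827,
       -0.00171047]), 'effort': array([ 1.44017227e-03, -7.65038252e+01, -4.35288012e+01,  6.52387762e-02,
        3.98686866e-02, -8.82518293e-05]), 'ee_pos': array([0.29218138, 0.63572838, 0.21336153]), 'orientation': array([-1.25816803e-04,  2.13756870e-01,  9.76886773e-01, -4.66296214e-04]), 'force': array([ 0.65824141, -0.0594563 , -0.57339377]), 'wrist_torque': array([-0.02555887,  0.00525623,  0.02328274]), 'grip_force': 0.0, 'opening': 0.9996411798514211} 0.0188
```
View pics/top0.png

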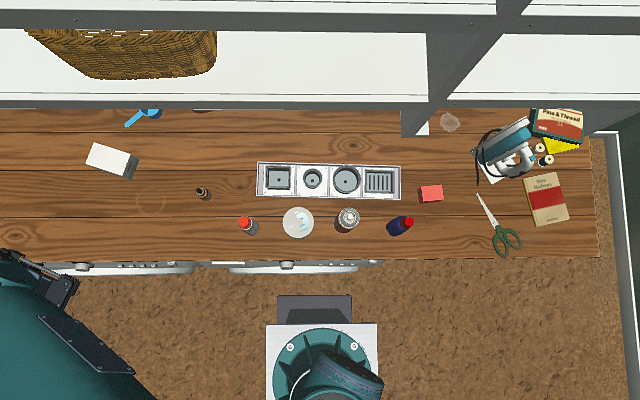

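View pics/side0.png

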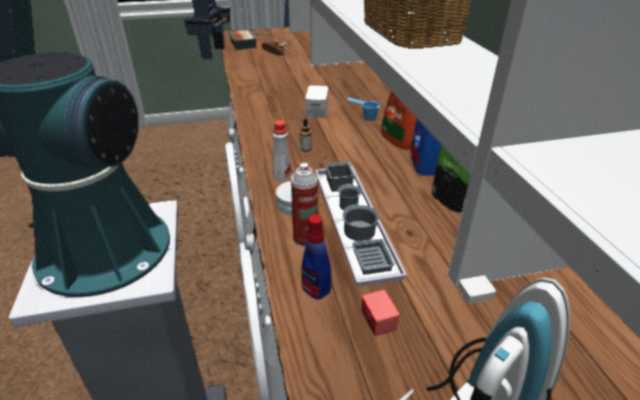

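The top view shows, left to right, the dropper (203,193), gel bottle (247,224), wax pot (298,222), spray can (347,219), flask (400,226) and soap carton (431,193). The holders are square (279,179), small round (313,179), large round (346,180) and cradle (380,181). The side view shows the same layout.

Run:
```python
import cv2
def crop(src,x0,x1,y0,y1,k,out):
    im=cv2.imread(src)[y0:y1,x0:x1]; im=cv2.resize(im,None,fx=k,fy=k,interpolation=cv2.INTER_CUBIC)
    for x in range((x0+9)//10*10,x1,10):
        cv2.line(im,(int((x-x0+.5)*k),0),(int((x-x0+.5)*k),6 if x%50 else 14),(0,255,255),1)
        if x%20==0: cv2.putText(im,str(x),(int((x-x0+.5)*k)-10,24),0,.35,(255,255,0),1)
    for y in range((y0+9)//10*10,y1,10):
        cv2.line(im,(0,int((y-y0+.5)*k)),(8,int((y-y0+.5)*k)),(0,255,255),1); cv2.putText(im,str(y),(10,int((y-y0+.5)*k)+4),0,.35,(255,255,0),1)
    cv2.imwrite(out,im)
crop("pics/top0.png",185,320,155,245,5.9,"pics/t_l.png")
crop("pics/top0.png",320,455,155,245,5.9,"pics/t_r.png")
crop("pics/side0.png",260,420,105,225,5,"pics/s_a.png")
crop("pics/side0.png",280,420,205,340,4.4,"pics/s_b.png")
```

View pics/t_l.png

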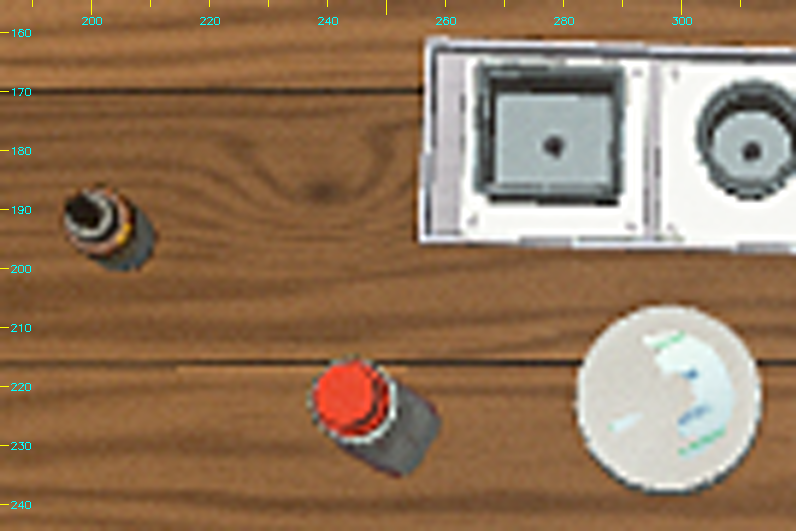

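View pics/t_r.png

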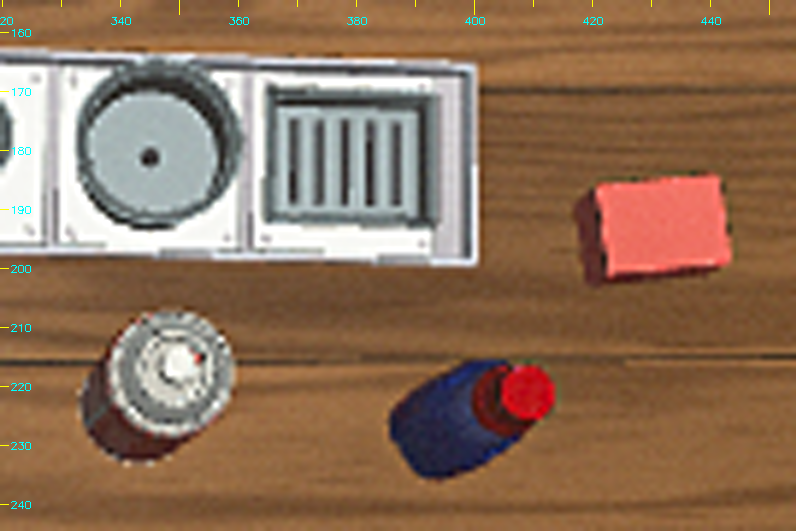

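View pics/s_a.png

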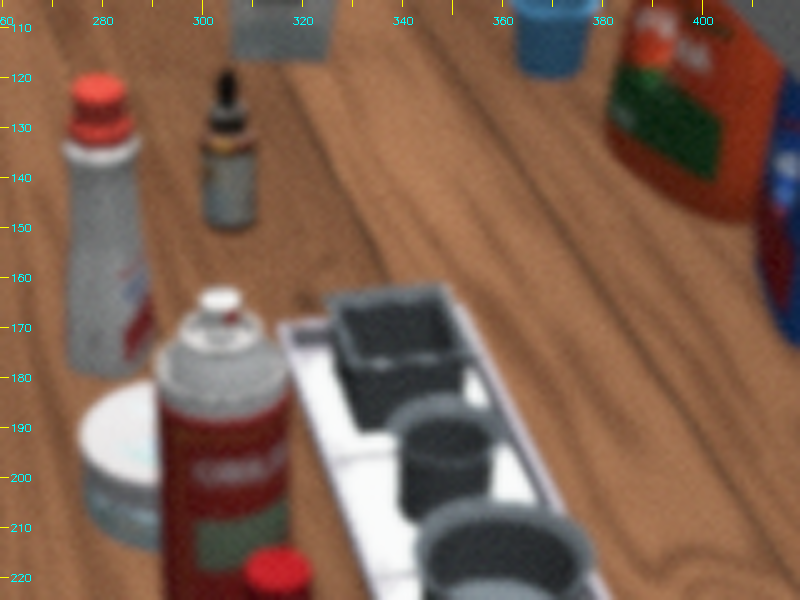

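View pics/s_b.png

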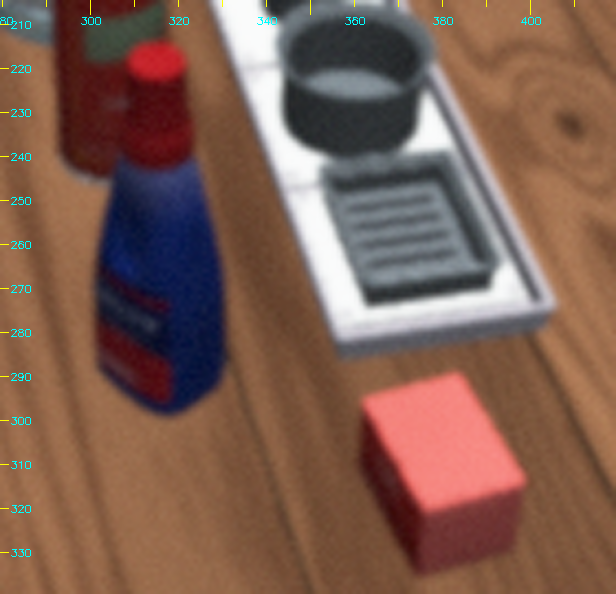

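The crops give enlarged positions for bulb, cap, button, drain holes, tray and soap corners. I'll turn them into world points and cross-check them with the side view.

```bash
cat > h.py <<'E'
import numpy as np
C={n:dict(np.load(n+".npz")) for n in("top","side")}
def ray(n,u,v,z):
    c=C[n];o=-c["R"].T@c["t"];d=c["R"].T@np.linalg.solve(c["mtx"],[u,v,1.]);return (o+d*(z-o[2])/d[2])
def proj(n,P):
    c=C[n];p=c["mtx"]@(c["R"]@np.asarray(P,float)+c["t"]);return (p[:2]/p[2]).round(1)
def T(x0,y0,k):return lambda x,y,z,n="top":ray(n,x0+x/k-.5,y0+y/k-.5,z).round(4)
E
python3 - <<'E'
from h import *
L=T(185,155,5.9);R=T(320,155,5.9);S=lambda x,y,z:T(260,105,5)(x,y,z,"side");S2=lambda x,y,z:T(280,205,4.4)(x,y,z,"side")
p=lambda *a:print(*a)
p("dropper",L(86,210,.102),S(227,75,.102)); p("gel cap",L(348,396,.164),S(98,80,.164))
p("can",R(178,362,.198),S(220,294,.198),"dome",R(172,372,.158)); p("wax",L(669,400,.044),S(160-12,0+410,.044))
p("sq",L(554,146,.008),"sm",L(751,151,.008),"lg",R(149,156,.008))
cr=np.array([R(*c,.026) for c in((265,88),(436,95),(433,228),(263,222))]);p("cradle",cr.mean(0),cr)
tr=np.array([L(430,38,.018),L(418,242,.018),R(475,265,.018),R(478,64,.018)]);p("tray",tr.mean(0),tr, np.linalg.norm(np.diff(tr,axis=0),axis=1))
so=np.array([R(*c,.044) for c in((596,188),(718,174),(731,266),(607,278))]);p("soap",so.mean(0),so,np.linalg.norm(np.diff(so,axis=0),axis=1))
s2=np.array([S2(*c,.044) for c in((362,402),(460,374),(526,483),(425,514))]);p("soap side",s2.mean(0),s2)
p("flask cap",R(528,392,.18))
p("gel base corners",L(440,425,0),L(400,475,0),L(372,465,0))
p("flask base", R(436,480,0),R(407,463,0),R(390,425,0))
E
```

```text
dropper [0.5234 0.3347 0.102 ] [0.521  0.3273 0.102 ]
gel cap [0.4308 0.2046 0.164 ] [0.4307 0.21   0.164 ]
can [ 0.441  -0.0656  0.198 ] [ 0.4385 -0.0649  0.198 ] dome [ 0.4408 -0.0672  0.158 ]
wax [0.4395 0.0664 0.044 ] [0.4298 0.0847 0.044 ]
sq [0.5714 0.1244 0.008 ] sm [0.5688 0.0252 0.008 ] lg [ 0.5661 -0.0731  0.008 ]
cradle [ 0.5616   -0.171825  0.026   ] [[ 0.5973 -0.1302  0.026 ]
 [ 0.5937 -0.2164  0.026 ]
 [ 0.5261 -0.2129  0.026 ]
 [ 0.5293 -0.1278  0.026 ]]
tray [ 0.566425 -0.02455   0.018   ] [[ 0.6246  0.1861  0.018 ]
 [ 0.5211  0.1909  0.018 ]
 [ 0.5086 -0.2352  0.018 ]
 [ 0.6114 -0.24    0.018 ]] [0.10361124 0.42628331 0.102912  ]
soap [ 0.523825 -0.323425  0.044   ] [[ 0.5431 -0.2908  0.044 ]
 [ 0.55   -0.352   0.044 ]
 [ 0.504  -0.3564  0.044 ]
 [ 0.4982 -0.2945  0.044 ]] [0.06158774 0.04620996 0.06217113]
soap side [ 0.522825 -0.3266    0.044   ] [[ 0.4971 -0.2987  0.044 ]
 [ 0.5424 -0.2931  0.044 ]
 [ 0.5481 -0.3545  0.044 ]
 [ 0.5037 -0.3601  0.044 ]]
flask cap [ 0.4292 -0.2201  0.18  ]
gel base corners [0.4316 0.1809 0.    ] [0.4068 0.2005 0.    ] [0.4118 0.2144 0.    ]
flask base [ 0.402 -0.216  0.   ] [ 0.4107 -0.2016  0.    ] [ 0.4299 -0.1935  0.    ]
```

```bash
cat >> h.py <<'E'
import cv2
def circ(cx,cy,z,r,n=48):
    a=np.linspace(0,2*np.pi,n);return np.c_[cx+r*np.cos(a),cy+r*np.sin(a),0*a+z]
def rect(cx,cy,z,w,l,yaw):
    c,s=np.cos(yaw),np.sin(yaw);return np.array([[cx+c*a*w/2-s*b*l/2,cy+s*a*w/2+c*b*l/2,z] for a,b in((1,1),(1,-1),(-1,-1),(-1,1),(1,1))])
def overlay(src,cam,x0,x1,y0,y1,k,polys,rows=1):
    im=cv2.resize(cv2.imread(src)[y0:y1,x0:x1],None,fx=k,fy=k,interpolation=cv2.INTER_CUBIC)
    for P in polys:
        q=np.array([(proj(cam,p)-[x0,y0]+.5)*k for p in P]);cv2.polylines(im,[(q*8).astype(int).reshape(-1,1,2)],False,(0,255,255),1,cv2.LINE_AA,3)
    return im
E
python3 - <<'E'
from h import *
L=T(185,155,5.9)
print("dropper base",L(124,239,0))
D=(.522,.331);G=(.431,.207);K=(.440,-.0655)
polys=[circ(*D,0,.0165),circ(*D,.102,.006),circ(*D,.06,.0165),circ(*G,.164,.017),circ(*G,.134,.017),rect(*G,0,.043,.05,.9),
 circ(*K,0,.0295),circ(*K,.155,.0295),circ(*K,.198,.008),circ(.4395,.0664,.044,.0455)]
s=.029
for i,(r) in enumerate((None,.0215,.0345,None)):
    d=.1485-.099*i;c=(.567+s*d,-.0243+d)
    if r: polys+=[circ(*c,.052,r+.003),circ(*c,.008,r)]
    elif i==0: polys+=[rect(*c,.052,.060,.067,-s),rect(*c,.008,.053,.06,-s)]
    else: polys+=[rect(*c,.026,.057,.074,-s)]
polys.append(rect(.5235,-.325,.044,.047,.064,.1))
a=overlay("pics/top0.png","top",190,300,155,245,5,polys);b=overlay("pics/side0.png","side",265,345,105,225,5,polys)
c=np.zeros((600,800,3),np.uint8);c[:450,:400]=a[:,:400];c[:,400:]=b;c[450:,:390]=overlay("pics/top0.png","top",300,430,160,240,3,polys)[:150]
cv2.imwrite("pics/ov1.png",c)
E
```

```text
dropper base [0.5258 0.3396 0.    ]
```

View pics/ov1.png

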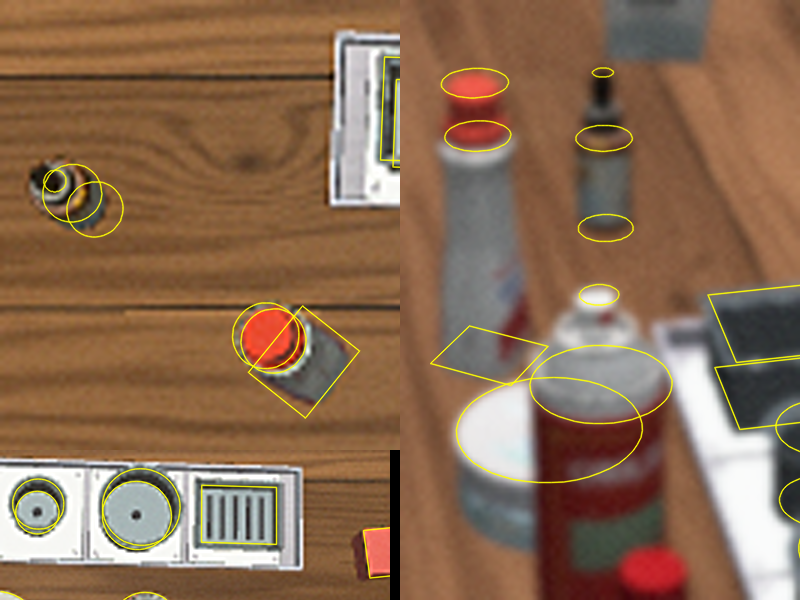

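Top overlay: dropper model circle (95,209) sits about 4 px right of the real bottle, so y is nearer 0.339; the holders and wax pot fit. The gel yaw still needs a closer look.

Run:
```python
from h import *
D=(.5255,.339);G=(.430,.205)
polys=[circ(*D,0,.0165),circ(*D,.06,.0165),circ(*D,.077,.012),circ(*D,.102,.006),circ(*G,.164,.017),circ(*G,.134,.017)]
polys+=[rect(*G,0.002,.043,.05,-.45)]
c=np.zeros((600,800,3),np.uint8)
c[:360,:396]=overlay("pics/top0.png","top",233,266,212,242,12,polys)
c[:600,400:640]=overlay("pics/side0.png","side",268,298,112,187,8,polys)
c[:320,642:800]=overlay("pics/side0.png","side",295,316,115,155,8,polys)[:,:158]
c[362:596,:396]=overlay("pics/top0.png","top",190,223,183,203,12,polys)[:234]
cv2.imwrite("pics/ov2.png",c)
```

```text
(no output)
```

View pics/ov2.png

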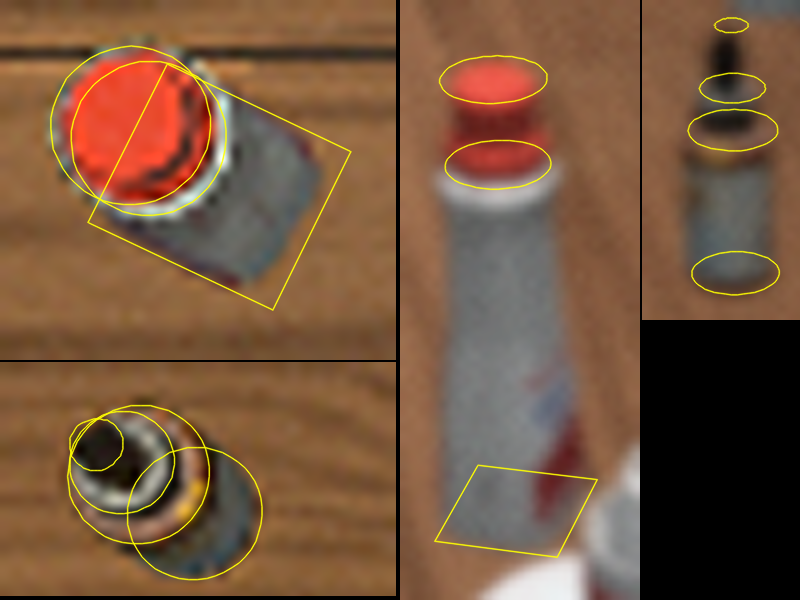

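Dropper taken as (0.5245, 0.337) and gel as (0.4305, 0.2065) with yaw about −0.5. Next is a helper that works out the shift in tool axes.

```bash
cat > go.py <<'E'
# go.py x y z angle(world, of tool y, deg) -> shift in tool axes
import sys,numpy as np
from plant import env
from scipy.spatial.transform import Rotation as Ro
s=env.read_state();q=s["orientation"];M=Ro.from_quat([*q[1:],q[0]]).as_matrix()
a=np.degrees(np.arctan2(M[1,1],M[0,1]))
for arg in sys.argv[1:]:
    v=np.array(eval("["+arg+"]"),float)
    print("shift",(M.T@(v[:3]-s["ee_pos"])).round(4),"turn",round(-np.radians((v[3]-a+180)%360-180),3) if len(v)>3 else 0)
print("t",round(s["time_s"],2),"pos",s["ee_pos"].round(4),"ang",a.round(1),"tilt",M[:,2].round(3),"F",s["force"].round(1),"open",round(s["opening"],3),"grip",round(s["grip_force"],1),"q6",s["q"][5].round(2))
E
python3 go.py .5245,.337,.165 .5245,.337,.064
```

```text
shift [-0.3358 -0.1744  0.0485] turn 0
shift [-0.3359 -0.1743  0.1495] turn 0
t 0.1 pos [0.2922 0.6357 0.2134] ang 65.3 tilt [-0.    -0.001 -1.   ] F [ 0.7 -0.1 -0.6] open 1.0 grip 0.0 q6 -0.03
```

```bash
python3 inch.py '[[-0.1,-0.05,0.02,0,1],[-0.2,-0.1,0.04,0,1],[-0.336,-0.174,0.0485,0,1],[-0.336,-0.174,0.0485,0,1],[-0.336,-0.174,0.0485,0,1],[-0.336,-0.174,0.0485,0,1],[-0.336,-0.174,0.0485,0,1],[-0.336,-0.174,0.0485,0,1],[-0.336,-0.174,0.0485,0,1],[-0.336,-0.174,0.0485,0,1],[-0.336,-0.174,0.0485,0,1],[-0.336,-0.174,0.0485,0,1],[-0.336,-0.174,0.0485,0,1]]' 15; python3 go.py .5245,.337,.064
```

```text
time_s: 1.4
ee_pos: [0.5244, 0.3384, 0.1655]
orientation: [0.0, 0.213, 0.977, 0.0]
force: [0.4, -0.6, -0.8]
opening: 0.997
grip_force: 0.0
shift [-0.0006 -0.0013  0.1015] turn 0
t 1.4 pos [0.5244 0.3384 0.1655] ang 65.4 tilt [ 0.  0. -1.] F [ 0.4 -0.6 -0.8] open 0.997 grip 0.0 q6 -0.61
```

```bash
python3 inch.py '[[0,0,0.03,0,1],[0,0,0.06,0,1],[0,0,0.09,0,1],[0,0,0.101,0,1],[0,0,0.101,0,1],[0,0,0.101,0,1],[0,0,0.101,0,0.5],[0,0,0.101,0,0.1],[0,0,0.101,0,0.1],[0,0,0.101,0,0.1],[0,0,0.101,0,0.1],[0,0,0.101,0,0.1],[0,0,0.101,0,0.1],[0,0,0.101,0,0.1]]' 15; python3 inch.py '[[0,0,-0.01,0,0.1],[0,0,-0.03,0,0.1],[0,0,-0.06,0,0.1],[0,0,-0.09,0,0.1],[0,0,-0.1,0,0.1],[0,0,-0.1,0,0.1]]'
python3 go.py .5684,.0252,.164
python3 - <<'E'
from plant import env
import cv2
from h import *
a=env.get_image("top")["pixels"];b=env.get_image("side")["pixels"]
c=np.zeros((400,800,3),np.uint8);f=lambda i,x,y:cv2.resize(i[y:y+50,x:x+50],(400,400),interpolation=cv2.INTER_CUBIC)
c[:,:400]=f(a,175,165);c[:,400:]=f(b,280,95);cv2.imwrite("pics/g1.png",c)
E
```

```text
time_s: 2.8
ee_pos: [0.525, 0.3377, 0.0644]
orientation: [-0.0, 0.214, 0.977, 0.0]
force: [-0.3, -0.5, 0.2]
opening: 0.331
grip_force: 0.0
time_s: 3.4
ee_pos: [0.5257, 0.3381, 0.1661]
orientation: [0.001, 0.214, 0.977, 0.001]
force: [0.2, 0.3, -0.3]
opening: 0.243
grip_force: 15.0
shift [-0.1695 -0.2664  0.0018] turn 0
t 3.4 pos [0.5257 0.3381 0.1661] ang 65.3 tilt [ 0.002  0.001 -1.   ] F [ 0.2  0.3 -0.3] open 0.243 grip 15.0 q6 -0.61
```

View pics/g1.png

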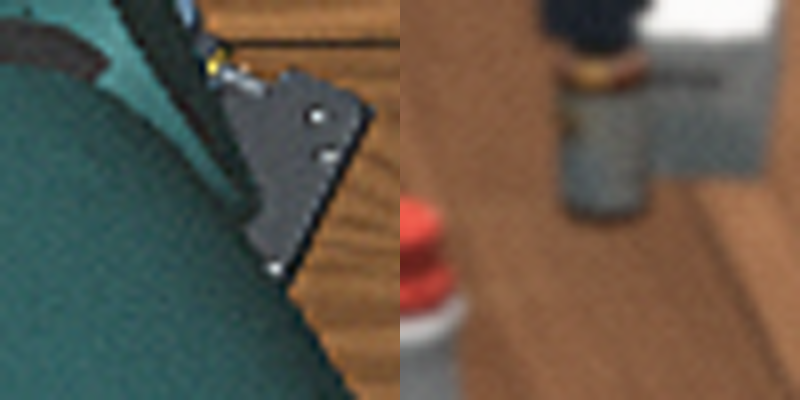

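The dropper hangs upright in the fingers (side view: base at row 121, column 355). I'll check the height of its base.

Run:
```python
from h import *
for z in (.09,.095,.1,.105):
    for x,y in((.5255,.338),(.523,.336)):
        P=np.array([proj("side",p) for p in circ(x,y,z,.0165)]);print(z,x,y,"cols",P[:,0].min(),P[:,0].max(),"bottom",P[:,1].max())
P=np.array([proj("side",p) for p in circ(.5245,.337,0,.0165)]);print("start",P[:,0].min(),P[:,0].max(),P[:,1].max())
print("meas cols",280+(564-400)/8-.5,280+(648-400)/8-.5,"bottom",95+213/8-.5)
```

```text
0.09 0.5255 0.338 cols 300.1 311.4 bottom 124.1
0.09 0.523 0.336 cols 299.4 310.7 bottom 124.5
0.095 0.5255 0.338 cols 300.0 311.4 bottom 122.5
0.095 0.523 0.336 cols 299.3 310.7 bottom 122.9
0.1 0.5255 0.338 cols 300.0 311.4 bottom 120.9
0.1 0.523 0.336 cols 299.3 310.7 bottom 121.3
0.105 0.5255 0.338 cols 299.9 311.4 bottom 119.3
0.105 0.523 0.336 cols 299.2 310.7 bottom 119.7
start 300.5 311.4 151.7
meas cols 300.0 310.5 bottom 121.125
```

```bash
python3 inch.py '[[-0.02,-0.03,0,0,0.1],[-0.045,-0.07,0,0,0.1],[-0.07,-0.11,0,0,0.1],[-0.095,-0.15,0,0,0.1],[-0.12,-0.19,0,0,0.1],[-0.145,-0.23,0,0,0.1],[-0.16,-0.25,0,0,0.1],[-0.1697,-0.2662,0.002,0,0.1],[-0.1697,-0.2662,0.002,0,0.1],[-0.1697,-0.2662,0.002,0,0.1],[-0.1697,-0.2662,0.002,0,0.1],[-0.1697,-0.2662,0.002,0,0.1]]' ; python3 go.py .5688,.0252,.11 .5688,.0252,.075
python3 - <<'E'
from plant import env
from h import *
b=env.get_image("side")["pixels"];cv2.imwrite("pics/s1.png",b)
P=[circ(.5688,.0252,.099,.0165),circ(.5688,.0252,.159,.0165),circ(.5684,.0252,.052,.0245)]
cv2.imwrite("pics/g2.png",overlay("pics/s1.png","side",310,390,130,220,6,P))
E
```

```text
time_s: 4.7
ee_pos: [0.5678, 0.0258, 0.1622]
orientation: [-0.0, 0.213, 0.977, -0.0]
force: [0.2, 1.0, -0.5]
opening: 0.245
grip_force: 15.0
shift [-0.0012 -0.0001  0.0522] turn 0
shift [-0.0012 -0.0001  0.0872] turn 0
t 4.7 pos [0.5678 0.0258 0.1622] ang 65.4 tilt [-0.  0. -1.] F [ 0.2  1.  -0.5] open 0.245 grip 15.0 q6 -1.14
```

View pics/g2.png

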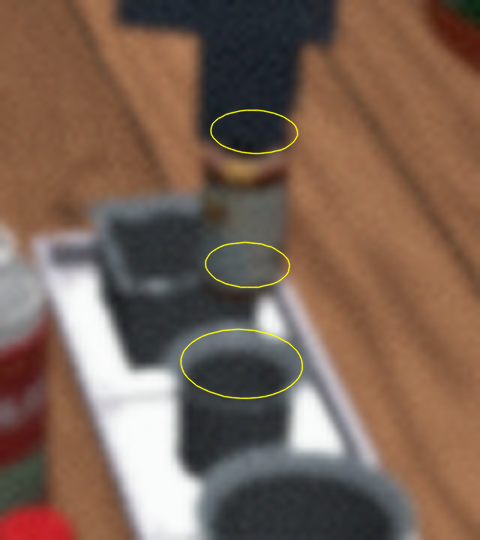

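The bottle sits over the small round cup: bottle at (245,265) and rim at (237,360), both offset alike from the model. Lowering it.

```bash
python3 inch.py '[[-0.001,0,0.02,0,0.1],[-0.001,0,0.04,0,0.1],[-0.001,0,0.06,0,0.1],[-0.001,0,0.075,0,0.1],[-0.001,0,0.081,0,0.1],[-0.001,0,0.083,0,0.1],[-0.001,0,0.083,0,0.1],[-0.001,0,0.083,0,0.1]]'; python3 inch.py '[[0,0,0.002,0,0.1],[0,0,0.004,0,0.1],[0,0,0.005,0,0.1],[0,0,0.005,0,0.1],[0,0,0.005,0,0.1]]'
```

```text
time_s: 5.55
ee_pos: [0.5693, 0.0246, 0.08]
orientation: [0.0, 0.214, 0.977, 0.0]
force: [-0.3, -0.5, -1.3]
opening: 0.248
grip_force: 15.0
time_s: 6.05
ee_pos: [0.5714, 0.0248, 0.0768]
orientation: [0.002, 0.214, 0.977, 0.001]
force: [-0.4, 3.3, 20.5]
opening: 0.247
grip_force: 15.1
```

```bash
python3 inch.py '[[0,0,-0.001,0,0.1],[0,0,-0.001,0,0.3],[0,0,-0.001,0,0.45],[0,0,-0.001,0,0.45],[0,0,-0.001,0,0.45],[0,0,-0.001,0,0.45],[0,0,-0.02,0,0.45],[0,0,-0.05,0,0.6],[0,0,-0.09,0,0.8],[0,0,-0.12,0,1],[0,0,-0.12,0,1]]'; python3 go.py .5235,-.325,.14,5.7 .5235,-.325,.024,5.7
python3 - <<'E'
from plant import env
from h import *
b=env.get_image("side")["pixels"];cv2.imwrite("pics/s2.png",b)
P=[circ(.5684,.0252,.052,.0245),circ(.5684,.0252,.008+.06,.0165),circ(.5684,.0252,.008+.102,.006)]
cv2.imwrite("pics/g3.png",overlay("pics/s2.png","side",310,390,130,220,6,P))
E
```

```text
time_s: 7.15
ee_pos: [0.571, 0.0245, 0.1985]
orientation: [0.003, 0.214, 0.977, 0.001]
force: [0.3, -0.0, -0.2]
opening: 0.768
grip_force: 0.0
shift [-0.1024 -0.3375  0.0582] turn 1.041
shift [-0.1018 -0.3378  0.1742] turn 1.041
t 7.15 pos [0.571  0.0245 0.1985] ang 65.3 tilt [ 0.006 -0.    -1.   ] F [ 0.3 -0.  -0.2] open 0.768 grip 0.0 q6 -1.14
```

View pics/g3.png

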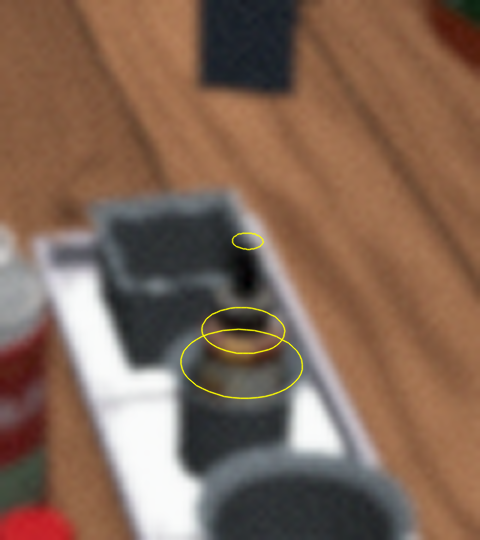

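The dropper stands in its cup, bulb at (245,265) and upright. Next the soap carton.

```bash
python3 inch.py '[[-0.013,-0.045,0,0.14,1],[-0.026,-0.09,0,0.28,1],[-0.04,-0.135,0,0.42,1],[-0.053,-0.18,0,0.56,1],[-0.066,-0.225,0,0.7,1],[-0.08,-0.27,0.01,0.84,1],[-0.093,-0.31,0.02,0.98,1],[-0.1024,-0.3375,0.04,1.041,1],[-0.1024,-0.3375,0.058,1.041,1],[-0.1024,-0.3375,0.058,1.041,1],[-0.1024,-0.3375,0.058,1.041,1]]' 20; python3 go.py .5235,-.325,.024,5.7
```

```text
time_s: 8.3
ee_pos: [0.5205, -0.3243, 0.1356]
orientation: [-0.001, 0.671, 0.741, -0.0]
force: [-0.1, -0.6, 1.3]
opening: 0.998
grip_force: 0.0
shift [-0.0011  0.0031  0.1116] turn -0.0
t 8.3 pos [ 0.5205 -0.3243  0.1356] ang 5.7 tilt [-0.002  0.001 -1.   ] F [-0.1 -0.6  1.3] open 0.998 grip 0.0 q6 -0.69
```

```bash
python3 inch.py '[[0,0.002,0.03,0,1],[0,0.002,0.06,0,1],[0,0.002,0.09,0,1],[0,0.002,0.111,0,1],[0,0.002,0.111,0,0.8],[0,0.002,0.111,0,0.7],[0,0.002,0.111,0,0.3],[0,0.002,0.111,0,0.3],[0,0.002,0.111,0,0.3],[0,0.002,0.111,0,0.3],[0,0.002,0.111,0,0.3],[0,0.002,0.111,0,0.3],[0,0.002,0.111,0,0.3]]' 20; python3 go.py .5235,-.325,.024,5.7
```

```text
time_s: 9.6
ee_pos: [0.5233, -0.3249, 0.0261]
orientation: [0.0, 0.671, 0.741, 0.0]
force: [-0.7, 1.5, 8.4]
opening: 0.522
grip_force: 20.0
shift [-0.0001  0.0002  0.0021] turn -0.001
t 9.6 pos [ 0.5233 -0.3249  0.0261] ang 5.7 tilt [ 0.001 -0.    -1.   ] F [-0.7  1.5  8.4] open 0.522 grip 20.0 q6 -0.69
```

```bash
python3 inch.py '[[0,0,-0.01,0,0.3],[0,0,-0.03,0,0.3],[0,0,-0.06,0,0.3],[0,0,-0.08,0,0.3],[0,0,-0.08,0,0.3],[0,0,-0.08,0,0.3]]'; python3 go.py .5627,-.1728,.105,-1.7
python3 - <<'E'
from plant import env
from h import *
b=env.get_image("side")["pixels"];cv2.imwrite("pics/s3.png",b)
P=[rect(.5233,-.3249,z,.047,.064,.1) for z in(.081,.125)]
cv2.imwrite("pics/g4.png",overlay("pics/s3.png","side",330,430,230,340,5,P))
E
```

```text
time_s: 10.2
ee_pos: [0.523, -0.3248, 0.1057]
orientation: [0.0, 0.671, 0.741, 0.0]
force: [-0.8, -0.2, -1.4]
opening: 0.518
grip_force: 20.0
shift [0.1473 0.0545 0.0006] turn 0.129
t 10.2 pos [ 0.523  -0.3248  0.1057] ang 5.7 tilt [ 0.001 -0.    -1.   ] F [-0.8 -0.2 -1.4] open 0.518 grip 20.0 q6 -0.69
```

View pics/g4.png

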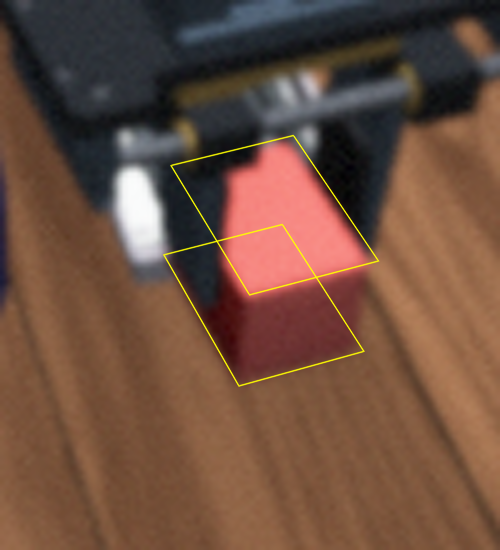

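The carton hangs level in the grip, with the front bottom edge at (300,375) against the model's 385. Carry it to the cradle.

```bash
python3 inch.py '[[0.03,0.011,0,0.03,0.3],[0.06,0.022,0,0.06,0.3],[0.09,0.033,0,0.1,0.3],[0.12,0.044,0,0.129,0.3],[0.14,0.052,0,0.129,0.3],[0.147,0.0545,0,0.129,0.3],[0.147,0.0545,0,0.129,0.3],[0.147,0.0545,0,0.129,0.3],[0.147,0.0545,0.02,0.129,0.3],[0.147,0.0545,0.04,0.129,0.3],[0.147,0.0545,0.05,0.129,0.3],[0.147,0.0545,0.05,0.129,0.3],[0.147,0.0545,0.05,0.129,0.3]]'; python3 go.py .5627,-.1735,.034,-1.7
```

```text
time_s: 11.55
ee_pos: [0.5628, -0.1736, 0.0558]
orientation: [0.0, 0.718, 0.696, -0.0]
force: [0.5, -0.5, -0.5]
opening: 0.517
grip_force: 20.0
shift [ 0.0001 -0.0001  0.0218] turn -0.001
t 11.55 pos [ 0.5628 -0.1736  0.0558] ang -1.8 tilt [ 0. -0. -1.] F [ 0.5 -0.5 -0.5] open 0.517 grip 20.0 q6 -0.31
```

```bash
python3 inch.py '[[0,0,0.006,0,0.3],[0,0,0.012,0,0.3],[0,0,0.016,0,0.3],[0,0,0.018,0,0.3],[0,0,0.018,0,0.3],[0,0,0.018,0,0.3]]'; python3 inch.py '[[0,0,0.002,0,0.3],[0,0,0.003,0,0.3],[0,0,0.003,0,0.3]]'
```

```text
time_s: 12.15
ee_pos: [0.5628, -0.1731, 0.0375]
orientation: [0.0, 0.718, 0.696, 0.0]
force: [0.4, 0.6, 0.5]
opening: 0.521
grip_force: 20.0
time_s: 12.45
ee_pos: [0.5626, -0.173, 0.0343]
orientation: [-0.0, 0.718, 0.696, -0.0]
force: [0.0, 0.0, 0.0]
opening: 0.52
grip_force: 20.0
```

```bash
python3 inch.py '[[0,0,0.001,0,0.3],[0,0,0.002,0,0.3],[0,0,0.002,0,0.3]]'
```

```text
time_s: 12.75
ee_pos: [0.5627, -0.1732, 0.0337]
orientation: [-0.0, 0.718, 0.696, -0.0]
force: [-8.8, 2.3, 25.0]
opening: 0.521
grip_force: 20.0
```

```bash
python3 inch.py '[[0,0,-0.001,0,0.4],[0,0,-0.001,0,0.6],[0,0,-0.001,0,0.65],[0,0,-0.001,0,0.65],[0,0,-0.001,0,0.65],[0,0,-0.02,0,0.7],[0,0,-0.05,0,0.8],[0,0,-0.09,0,1],[0,0,-0.13,0,1],[0,0,-0.17,0,1],[0,0,-0.18,0,1],[0,0,-0.18,0,1]]' 30; python3 go.py .44,-.0658,.215,-1.7 .44,-.0658,.129,-1.7
python3 - <<'E'
from plant import env
from h import *
b=env.get_image("side")["pixels"];cv2.imwrite("pics/s4.png",b)
C=(.5627,-.1728)
P=[rect(*C,.052,.047,.064,-.03),rect(*C,.026,.057,.074,-.03),circ(.429,-.220,.18,.012),circ(.44,-.0655,.198,.008)]
cv2.imwrite("pics/g5.png",overlay("pics/s4.png","side",280,410,150,290,4,P))
E
```

```text
time_s: 13.95
ee_pos: [0.5635, -0.1734, 0.214]
orientation: [0.001, 0.718, 0.696, 0.001]
force: [0.2, -0.7, -0.3]
opening: 1.002
grip_force: 0.0
shift [ 0.1038 -0.1267 -0.0015] turn -0.0
shift [ 0.1039 -0.1269  0.0845] turn -0.0
t 13.95 pos [ 0.5635 -0.1734  0.214 ] ang -1.7 tilt [ 0.003 -0.001 -1.   ] F [ 0.2 -0.7 -0.3] open 1.002 grip 0.0 q6 -0.31
```

View pics/g5.png

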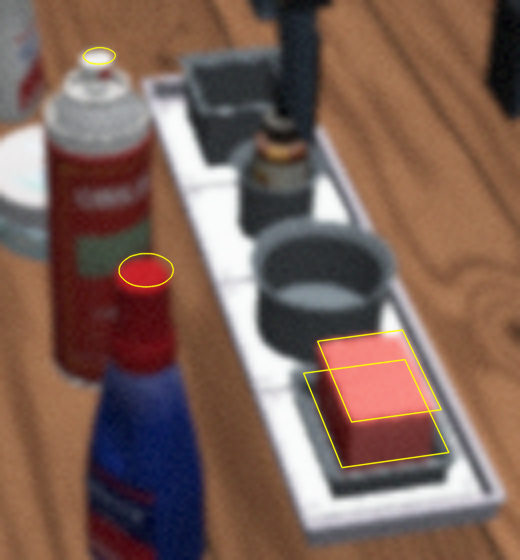

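The soap sits square in the cradle, with its top at (380,378). Next the spray can.

```bash
python3 inch.py '[[0,0,-0.015,0,1],[0.03,-0.036,-0.015,0,1],[0.06,-0.073,-0.015,0,1],[0.09,-0.11,-0.015,0,1],[0.104,-0.127,-0.015,0,1],[0.104,-0.127,-0.01,0,1],[0.104,-0.127,0,0,1],[0.104,-0.127,0,0,1]]' 35; python3 go.py .44,-.0658,.129,-1.7
```

```text
time_s: 14.8
ee_pos: [0.4387, -0.0656, 0.2109]
orientation: [-0.001, 0.718, 0.696, -0.001]
force: [-0.6, 0.3, 0.3]
opening: 1.0
grip_force: 0.0
shift [-0.0002  0.0015  0.0819] turn -0.001
t 14.8 pos [ 0.4387 -0.0656  0.2109] ang -1.7 tilt [-0.002  0.    -1.   ] F [-0.6  0.3  0.3] open 1.0 grip 0.0 q6 -0.17
```

```bash
python3 inch.py '[[0,0,0.02,0,1],[0,0.001,0.045,0,1],[0,0.001,0.07,0,1],[0,0.001,0.083,0,1],[0,0.001,0.083,0,1],[0,0.001,0.083,0,0.8],[0,0.001,0.083,0,0.4],[0,0.001,0.083,0,0.4],[0,0.001,0.083,0,0.4],[0,0.001,0.083,0,0.4],[0,0.001,0.083,0,0.4],[0,0.001,0.083,0,0.4]]' 35; python3 go.py .5656,-.0738,.215,-1.7
```

```text
time_s: 16.0
ee_pos: [0.4402, -0.0654, 0.1298]
orientation: [0.0, 0.718, 0.696, 0.0]
force: [-1.7, 0.8, 6.5]
opening: 0.601
grip_force: 35.0
shift [-0.0046  0.1257 -0.0851] turn -0.0
t 16.0 pos [ 0.4402 -0.0654  0.1298] ang -1.7 tilt [ 0.001 -0.    -1.   ] F [-1.7  0.8  6.5] open 0.601 grip 35.0 q6 -0.17
```

```bash
python3 inch.py '[[0,0,-0.01,0,0.4],[0,0,-0.03,0,0.4],[0,0,-0.06,0,0.4],[0,0,-0.085,0,0.4],[0,0,-0.085,0,0.4],[0,0,-0.085,0,0.4]]'; python3 go.py .5656,-.0738,.215,-1.7
cat > can.py <<'E'
from plant import env
from h import *
import sys
b=env.get_image("side")["pixels"];cv2.imwrite(sys.argv[1],b)
h=cv2.cvtColor(b,cv2.COLOR_BGR2HSV);m=((h[...,0]<6)|(h[...,0]>172))&(h[...,1]>150)&(h[...,2]>40)
n,l,s,c=cv2.connectedComponentsWithStats(m.astype(np.uint8))
for i in np.argsort(-s[1:,4])[:5]+1:
    Y,X=np.nonzero(l==i);print("x",X.min(),X.max(),"y",Y.min(),Y.max(),"area",s[i,4],"row extents",[(y,X[Y==y].min(),X[Y==y].max()) for y in range(Y.min()+3,Y.max(),12)])
E
python3 can.py pics/s5.png
python3 - <<'E'
from h import *
import cv2
for z in(0.,.085):
    P=np.array([proj("side",p) for p in circ(.44,-.0655,z,.0295)]);print(z,P[:,0].min(),P[:,0].max(),P[:,1].max())
b=cv2.imread("pics/side0.png");print("orig col x=305, rows 238..252",[tuple(int(v) for v in b[y,303]) for y in range(236,252)])
b=cv2.imread("pics/s5.png");print([tuple(int(v) for v in b[y,303]) for y in range(196,224,2)])
E
```

```text
time_s: 16.6
ee_pos: [0.4397, -0.0653, 0.2144]
orientation: [0.0, 0.718, 0.696, 0.0]
force: [0.1, 0.1, -3.4]
opening: 0.604
grip_force: 35.0
shift [-0.0047  0.1261 -0.0005] turn -0.0
t 16.6 pos [ 0.4397 -0.0653  0.2144] ang -1.7 tilt [ 0.001 -0.    -1.   ] F [ 0.1  0.1 -3.4] open 0.604 grip 35.0 q6 -0.17
x 286 318 y 149 214 area 1044 row extents [(152, np.int64(291), np.int64(318)), (164, np.int64(291), np.int64(296)), (176, np.int64(291), np.int64(296)), (188, np.int64(293), np.int64(316)), (200, np.int64(293), np.int64(317)), (212, np.int64(297), np.int64(312))]
x 308 323 y 214 242 area 379 row extents [(217, np.int64(310), np.int64(321)), (229, np.int64(310), np.int64(322)), (241, np.int64(310), np.int64(320))]
x 302 317 y 279 295 area 111 row extents [(282, np.int64(302), np.int64(308)), (294, np.int64(314), np.int64(317))]
x 410 417 y 138 164 area 97 row extents [(141, np.int64(411), np.int64(411)), (153, np.int64(412), np.int64(416))]
x 360 368 y 239 265 area 95 row extents [(242, np.int64(361), np.int64(361)), (254, np.int64(362), np.int64(366))]
0.0 292.8 318.7 246.6
0.085 291.6 318.8 216.4
orig col x=305, rows 238..252 [(19, 15, 73), (26, 26, 79), (22, 24, 75), (27, 29, 74), (27, 32, 78), (22, 28, 75), (20, 26, 77), (21, 23, 72), (26, 28, 67), (63, 64, 86), (94, 98, 114), (93, 104, 132), (85, 108, 144), (81, 106, 147), (77, 102, 139), (74, 93, 130)]
[(40, 40, 88), (28, 31, 82), (20, 24, 84), (28, 31, 85), (27, 30, 84), (23, 24, 79), (33, 32, 80), (27, 33, 82), (16, 23, 75), (30, 31, 74), (90, 96, 114), (77, 101, 140), (69, 100, 145), (71, 102, 146)]
```

```bash
python3 inch.py '[[-0.001,0.02,0,0,0.4],[-0.002,0.05,0,0,0.4],[-0.003,0.08,0,0,0.4],[-0.004,0.11,0,0,0.4],[-0.0047,0.12,0,0,0.4],[-0.0047,0.126,0,0,0.4],[-0.0047,0.126,0,0,0.4],[-0.0047,0.126,0,0,0.4],[-0.0047,0.126,0.01,0,0.4]]'; python3 go.py .5656,-.0738,.139,-1.7; python3 can.py pics/s6.png
python3 - <<'E'
from h import *
P=np.array([proj("side",p) for p in circ(.5656,-.0738,.076,.0295)]);print(P[:,0].min(),P[:,0].max(),P[:,1].max())
E
```

```text
time_s: 17.55
ee_pos: [0.5656, -0.0739, 0.2051]
orientation: [0.001, 0.718, 0.696, 0.001]
force: [0.5, 0.3, -2.3]
opening: 0.6
grip_force: 35.0
shift [ 0.0001 -0.0001  0.0661] turn -0.0
t 17.55 pos [ 0.5656 -0.0739  0.2051] ang -1.7 tilt [ 0.002 -0.    -1.   ] F [ 0.5  0.3 -2.3] open 0.6 grip 35.0 q6 -0.14
x 350 379 y 149 211 area 1040 row extents [(152, np.int64(355), np.int64(379)), (164, np.int64(352), np.int64(377)), (176, np.int64(351), np.int64(358)), (188, np.int64(351), np.int64(374)), (200, np.int64(350), np.int64(373))]
x 308 323 y 214 242 area 380 row extents [(217, np.int64(309), np.int64(321)), (229, np.int64(309), np.int64(322)), (241, np.int64(310), np.int64(320))]
x 274 286 y 120 133 area 138 row extents [(123, np.int64(275), np.int64(284))]
x 302 317 y 279 295 area 112 row extents [(282, np.int64(302), np.int64(308)), (294, np.int64(314), np.int64(317))]
x 360 368 y 239 265 area 95 row extents [(242, np.int64(361), np.int64(361)), (254, np.int64(362), np.int64(366))]
348.2 374.8 214.0
```

```bash
python3 inch.py '[[0,0,0.015,0,0.4],[0,0,0.03,0,0.4],[0,0,0.045,0,0.4],[0,0,0.055,0,0.4],[0,0,0.06,0,0.4],[0,0,0.06,0,0.4],[0,0,0.06,0,0.4]]'; python3 inch.py '[[0,0,0.002,0,0.4],[0,0,0.004,0,0.4],[0,0,0.005,0,0.4],[0,0,0.005,0,0.4]]'
```

```text
time_s: 18.3
ee_pos: [0.566, -0.0739, 0.1447]
orientation: [0.0, 0.718, 0.696, 0.0]
force: [0.9, 0.1, -2.6]
opening: 0.598
grip_force: 35.0
time_s: 18.7
ee_pos: [0.5656, -0.0738, 0.1394]
orientation: [-0.0, 0.718, 0.696, -0.0]
force: [0.2, -0.3, -2.2]
opening: 0.601
grip_force: 35.0
```

```bash
python3 inch.py '[[0,0,0.001,0,0.4],[0,0,0.002,0,0.4],[0,0,0.002,0,0.4]]'
```

```text
time_s: 19.0
ee_pos: [0.5659, -0.0739, 0.1379]
orientation: [0.0, 0.718, 0.696, 0.0]
force: [-2.3, -0.3, 4.4]
opening: 0.604
grip_force: 35.0
```

```bash
python3 inch.py '[[0,0,-0.0005,0,0.6],[0,0,-0.0005,0,0.8],[0,0,-0.0005,0,0.85],[0,0,-0.0005,0,0.9],[0,0,-0.0005,0,0.9],[0,0,-0.02,0,0.9],[0,0,-0.05,0,0.9],[0,0,-0.08,0,1],[0,0,-0.095,0,1],[0,0,-0.1,0,1],[0,0,-0.1,0,1]]' 25; python3 go.py .4305,.2065,.215,-28.6; python3 can.py pics/s7.png | head -1;python3 - <<'E'
from h import *
P=np.array([proj("side",p) for p in circ(.5656,-.0738,.04,.0295)]);print(P[:,0].min(),P[:,0].max());print(proj("side",[.5656,-.0738,.206]))
E
```

```text
time_s: 20.1
ee_pos: [0.5656, -0.0738, 0.2372]
orientation: [0.0, 0.718, 0.696, 0.0]
force: [0.2, 0.4, 0.2]
opening: 0.999
grip_force: 0.0
shift [ 0.2761 -0.1435  0.0222] turn 0.469
t 20.1 pos [ 0.5656 -0.0738  0.2372] ang -1.7 tilt [ 0. -0. -1.] F [0.2 0.4 0.2] open 0.999 grip 0.0 q6 -0.14
x 349 375 y 177 224 area 693 row extents [(180, np.int64(352), np.int64(375)), (192, np.int64(351), np.int64(374)), (204, np.int64(350), np.int64(356)), (216, np.int64(349), np.int64(366))]
347.6 373.7
[365.  154.9]
```

Can released and upright. Next the gel bottle.

```bash
python3 inch.py '[[0.035,-0.018,0,0.06,1],[0.075,-0.039,0,0.12,1],[0.115,-0.06,0,0.2,1],[0.155,-0.081,0,0.28,1],[0.195,-0.101,0,0.36,1],[0.235,-0.122,0,0.42,1],[0.265,-0.138,0.01,0.469,1],[0.2761,-0.1435,0.022,0.469,1],[0.2761,-0.1435,0.022,0.469,1],[0.2761,-0.1435,0.022,0.469,1],[0.2761,-0.1435,0.022,0.469,1]]' 25; python3 go.py .4305,.2065,.138,-28.6
```

```text
time_s: 21.25
ee_pos: [0.4311, 0.2056, 0.2154]
orientation: [0.0, 0.86, 0.51, -0.0]
force: [0.9, 0.0, -0.4]
opening: 1.001
grip_force: 0.0
shift [ 0.0005 -0.001   0.0774] turn -0.0
t 21.25 pos [0.4311 0.2056 0.2154] ang -28.6 tilt [-0. -0. -1.] F [ 0.9  0.  -0.4] open 1.001 grip 0.0 q6 0.9
```

```bash
python3 inch.py '[[0,0,0.02,0,1],[0,-0.001,0.045,0,1],[0,-0.001,0.065,0,1],[0,-0.001,0.077,0,1],[0,-0.001,0.077,0,0.8],[0,-0.001,0.077,0,0.5],[0,-0.001,0.077,0,0.2],[0,-0.001,0.077,0,0.2],[0,-0.001,0.077,0,0.2],[0,-0.001,0.077,0,0.2],[0,-0.001,0.077,0,0.2],[0,-0.001,0.077,0,0.2],[0,-0.001,0.077,0,0.2],[0,-0.001,0.077,0,0.2],[0,-0.001,0.077,0,0.2]]' 30; python3 go.py
```

```text
time_s: 22.75
ee_pos: [0.4297, 0.207, 0.1385]
orientation: [0.0, 0.86, 0.511, 0.0]
force: [-0.5, 0.7, 1.4]
opening: 0.338
grip_force: 29.9
t 22.75 pos [0.4297 0.207  0.1385] ang -28.6 tilt [ 0.  0. -1.] F [-0.5  0.7  1.4] open 0.338 grip 29.9 q6 0.9
```

```bash
python3 inch.py '[[0,0,-0.01,0,0.2],[0,0,-0.03,0,0.2],[0,0,-0.06,0,0.2],[0,0,-0.085,0,0.2],[0,0,-0.085,0,0.2],[0,0,-0.085,0,0.2]]'; python3 go.py .5713,.1242,.222,-1.7
```

```text
time_s: 23.35
ee_pos: [0.4295, 0.2069, 0.2234]
orientation: [0.0, 0.86, 0.511, 0.0]
force: [-0.5, -0.1, -3.5]
opening: 0.341
grip_force: 29.8
shift [-0.0047  0.1641  0.0014] turn -0.469
t 23.35 pos [0.4295 0.2069 0.2234] ang -28.6 tilt [ 0.  0. -1.] F [-0.5 -0.1 -3.5] open 0.341 grip 29.8 q6 0.9
```

```bash
python3 inch.py '[[-0.001,0.02,0,-0.05,0.2],[-0.002,0.05,0,-0.13,0.2],[-0.003,0.08,0,-0.22,0.2],[-0.004,0.11,0,-0.31,0.2],[-0.0045,0.14,0,-0.4,0.2],[-0.0047,0.155,0,-0.45,0.2],[-0.0047,0.164,0,-0.469,0.2],[-0.0047,0.164,0,-0.469,0.2],[-0.0047,0.164,0.015,-0.469,0.2],[-0.0047,0.164,0.015,-0.469,0.2]]'; python3 go.py .5713,.1242,.147,-1.7
python3 - <<'E'
from plant import env
from h import *
from plant import env
for n in("side","top"): cv2.imwrite(f"pics/{n}8.png",env.get_image(n)["pixels"])
z=env.read_state()["ee_pos"][2]-.138;c=(.5713,.1242)
P=[rect(*c,z,.043,.05,-.03),rect(*c,.052,.06,.067,-.03)]
o=np.zeros((560,800,3),np.uint8);o[:,:420]=overlay("pics/side8.png","side",310,370,105,185,7,P)
t=overlay("pics/top8.png","top",250,310,150,220,6,P);o[:420,430:790]=t;cv2.imwrite("pics/g6.png",o)
E
```

```text
time_s: 24.35
ee_pos: [0.5693, 0.1245, 0.2058]
orientation: [-0.001, 0.718, 0.696, -0.002]
force: [-0.3, 1.1, -3.9]
opening: 0.341
grip_force: 29.8
shift [-0.0002  0.0022  0.0588] turn -0.001
t 24.35 pos [0.5693 0.1245 0.2058] ang -1.7 tilt [-0.004 -0.001 -1.   ] F [-0.3  1.1 -3.9] open 0.341 grip 29.8 q6 0.21
```

View pics/g6.png

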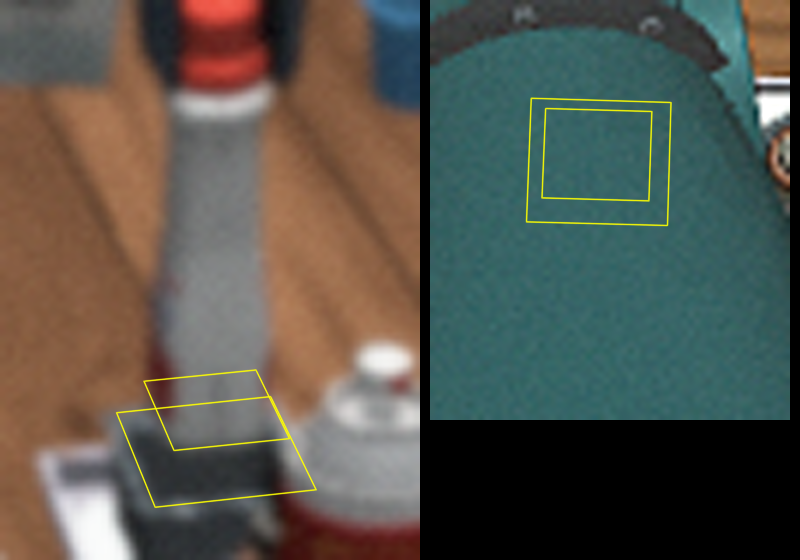

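The gel bottle hangs upright over the square cup, with its narrow face bottom at (220,443). It and the cup are offset alike from the model. Lower it in stages.

```bash
python3 inch.py '[[0,0,0,0,0.2],[0,0,0.008,0,0.2],[0,0,0.016,0,0.2],[0,0,0.024,0,0.2],[0,0,0.03,0,0.2],[0,0,0.03,0,0.2]]'; python3 go.py .5713,.1242,.147,-1.7
```

```text
time_s: 25.05
ee_pos: [0.5708, 0.1242, 0.1772]
orientation: [-0.0, 0.718, 0.696, -0.001]
force: [-0.2, -0.2, -3.4]
opening: 0.338
grip_force: 29.8
shift [0.     0.0005 0.0302] turn -0.0
t 25.05 pos [0.5708 0.1242 0.1772] ang -1.7 tilt [-0.002 -0.    -1.   ] F [-0.2 -0.2 -3.4] open 0.338 grip 29.8 q6 0.2
```

```bash
python3 inch.py '[[0,0,0.006,0,0.2],[0,0,0.012,0,0.2],[0,0,0.018,0,0.2],[0,0,0.023,0,0.2],[0,0,0.025,0,0.2],[0,0,0.025,0,0.2]]'; python3 inch.py '[[0,0,0.002,0,0.2],[0,0,0.004,0,0.2],[0,0,0.004,0,0.2]]'
```

```text
time_s: 25.65
ee_pos: [0.5713, 0.1243, 0.1531]
orientation: [-0.0, 0.718, 0.696, -0.0]
force: [-0.1, 0.4, -2.9]
opening: 0.337
grip_force: 29.8
time_s: 25.95
ee_pos: [0.5713, 0.1243, 0.1493]
orientation: [-0.0, 0.718, 0.696, -0.0]
force: [-0.4, -0.3, -3.1]
opening: 0.339
grip_force: 29.8
```

Freely inside the cup; the base is about 11 mm up now.

```bash
python3 inch.py '[[0,0,0.001,0,0.2],[0,0,0.002,0,0.2],[0,0,0.002,0,0.2]]';python3 inch.py '[[0,0,0.001,0,0.2],[0,0,0.0015,0,0.2],[0,0,0.0015,0,0.2]]'
```

```text
time_s: 26.25
ee_pos: [0.5714, 0.1243, 0.1473]
orientation: [-0.0, 0.718, 0.696, -0.0]
force: [-0.1, 0.2, -3.3]
opening: 0.342
grip_force: 29.8
time_s: 26.55
ee_pos: [0.5719, 0.1244, 0.1464]
orientation: [0.0, 0.718, 0.696, 0.0]
force: [-0.5, 0.8, 4.8]
opening: 0.34
grip_force: 30.2
```

Floor contact, about 8 mm up as for the others. Release, back away and check numerically.

```bash
python3 inch.py '[[0,0,-0.0005,0,0.4],[0,0,-0.0005,0,0.55],[0,0,-0.0005,0,0.65],[0,0,-0.0005,0,0.7],[0,0,-0.0005,0,0.7],[0,0,-0.02,0,0.7],[0,0,-0.05,0,0.9],[0,0,-0.08,0,1],[0,0,-0.1,0,1],[0,0,-0.1,0,1]]'; python3 inch.py '[[0.04,0,-0.02,0,1],[0.08,0,-0.02,0,1],[0.12,0,-0.02,0,1],[0.16,0,-0.02,0,1],[0.2,0,-0.02,0,1],[0.24,0,-0.02,0,1],[0.28,0,-0.02,0,1],[0.32,0,-0.02,0,1],[0.34,0,-0.02,0,1],[0.34,0,-0.02,0,1],[0.34,0,-0.02,0,1],[0.34,0,-0.02,0,1],[0.34,0,-0.02,0,1],[0.34,0,-0.02,0,1]]'
python3 - <<'E'
from plant import env
from h import *
for n in("side","top"):
    b=env.get_image(n)["pixels"];cv2.imwrite(f"pics/{n}9.png",b)
    h=cv2.cvtColor(b,cv2.COLOR_BGR2HSV);m=((h[...,0]<7)|(h[...,0]>172))&(h[...,1]>140)&(h[...,2]>90)
    k,l,s,c=cv2.connectedComponentsWithStats(m.astype(np.uint8))
    for i in range(1,k):
        if s[i,4]>40 and c[i][0]<460: print(n,c[i].round(1),s[i].tolist())
    print("model: gel cap top",proj(n,(.5713,.1242,.172)),"soap top",proj(n,(.5627,-.1728,.052)),"can btn",proj(n,(.5656,-.0738,.206)),"flask cap",proj(n,(.4292,-.2201,.18)),"bulb",proj(n,(.5684,.0252,.11)),"wax",proj(n,(.4395,.0664,.044)))
E
python3 go.py
python3 - <<'E'
import cv2,numpy as np
a=cv2.imread("pics/top0.png").astype(int);b=cv2.imread("pics/top9.png").astype(int)
d=abs(a-b).max(2);print("wax diff",d[205:240,285:312].mean(),"flask diff",d[214:238,386:414].mean(),"wood",d[160:170,420:450].mean())
E
```

```text
time_s: 27.55
ee_pos: [0.5728, 0.1246, 0.2489]
orientation: [0.001, 0.718, 0.696, 0.002]
force: [-0.2, 0.8, -0.9]
opening: 0.993
grip_force: 0.0
time_s: 28.95
ee_pos: [0.5818, 0.4633, 0.2661]
orientation: [0.0, 0.718, 0.696, 0.0]
force: [1.0, 0.4, -0.0]
opening: 1.003
grip_force: 0.0
side [404.2 120.2] [385, 100, 32, 49, 339]
side [341.8 132.6] [335, 125, 14, 15, 153]
side [315.3 218.8] [308, 214, 15, 10, 122]
side [318.6 236.3] [312, 231, 12, 9, 52]
side [371.3 254. ] [360, 237, 27, 29, 142]
model: gel cap top [341.5 126.9] soap top [373.9 243. ] can btn [365.  154.9] flask cap [316.1 216.9] bulb [350.7 169.6] wax [294.3 190.1]
top [275.3 168. ] [270, 162, 12, 13, 115]
top [380.  179.3] [370, 172, 21, 16, 320]
top [408.1 220.9] [401, 217, 13, 9, 79]
model: gel cap top [275.  167.3] soap top [380.6 179.3] can btn [352.4 166.7] flask cap [409.  220.9] bulb [312.6 173.3] wax [297.9 222.3]
t 29.05 pos [0.5818 0.4636 0.2661] ang -1.8 tilt [ 0.  0. -1.] F [-0.6 -1.  -1. ] open 0.998 grip 0.0 q6 0.67
wax diff 4.97989417989418 flask diff 6.5163690476190474 wood 5.193333333333333
```

Top-view centroids match the models within 1 px (gel cap 275.3/168.0 against 275.0/167.3, soap 380.0/179.3 against 380.6/179.3). Wax pot and flask differ from the first picture only by noise. Handing in.

```bash
python3 -c "
from plant import env
print(env.sign_off())"
```

```text
the job is handed in; nothing more can be done
None
```

I set all four things in their matching holders, released them and handed the job in at about 29 s; the flask and wax pot were not moved, and sign-off returned no verdict.

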